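Clear the drier: sort left and right gel-casting uprights

TASK

The casting-stand uprights are dry: lift each one up and off its peg on the drier, and sort all of them, with the two already lying on the bench, by handedness into the two trays: the left-hand ones in the tray with the left-hand sample and the right-hand ones in the tray with the right-hand sample. Set them down inside the trays, standing or lying. When all are in, press the drier's stop button fully down and let it go. Do not push the orange tube rack about or knock over the vial.

Things in the scene. Friction and masses are not known exactly. Their poses are not given: they have to be found in the camera images.
- left_1_mid (a point): left-hand upright, white plastic, 140 g; this point: centre of its web, 60 mm above its underside; foot towards -x, lug towards +y, z up. May be absent. Starts hanging on a drier peg by the window in its web (24 mm wide, from 2 to 32 mm above this point; a solid tab 28 mm tall above it), foot towards the pegs' free ends. Same shape as left_3.
- left_2_mid (a point): left-hand upright, white plastic, 140 g; this point: centre of its web, 60 mm above its underside; foot towards -x, lug towards +y, z up. May be absent. Starts hanging on a drier peg by the window in its web (24 mm wide, from 2 to 32 mm above this point; a solid tab 28 mm tall above it), foot towards the pegs' free ends. Same shape as left_3.
- left_3_mid (a point): left-hand upright, white plastic, 140 g; this point: centre of its web, 60 mm above its underside; foot towards -x, lug towards +y, z up. Always present, starts lying on its back on the bench, foot up. Web 12 (x) by 34 (y) by 120 mm tall. Foot: 34 mm wide, 12 high, reaching 46 mm from this point. Lug: 12 mm thick, 30 high, reaching 40 mm (30 to 60 mm below the point, along z). Seen from its foot side, standing, the lug is on the left.
- right_1_mid (a point): right-hand upright, white plastic, 140 g; this point: centre of its web, 60 mm above its underside; foot towards -x, lug towards -y, z up. May be absent. Starts hanging on a drier peg by the window in its web (24 mm wide, from 2 to 32 mm above this point; a solid tab 28 mm tall above it), foot towards the pegs' free ends. Same shape as right_3.
- right_2_mid (a point): right-hand upright, white plastic, 140 g; this point: centre of its web, 60 mm above its underside; foot towards -x, lug towards -y, z up. May be absent. Starts hanging on a drier peg by the window in its web (24 mm wide, from 2 to 32 mm above this point; a solid tab 28 mm tall above it), foot towards the pegs' free ends. Same shape as right_3.
- right_3_mid (a point): right-hand upright, white plastic, 140 g; this point: centre of its web, 60 mm above its underside; foot towards -x, lug towards -y, z up. Always present, starts lying on its back on the bench, foot up. Web 12 (x) by 34 (y) by 120 mm tall. Foot: 34 mm wide, 12 high, reaching 46 mm from this point. Lug: 12 mm thick, 30 high, reaching 40 mm (30 to 60 mm below the point, along z). Seen from its foot side, standing, the lug is on the right.
- left_tray: fixed aluminium tray for left-hand uprights; the two trays may swap sides. Outside 300 (x) by 130 (y) by 40 mm high, walls and floor 4 mm; origin under its centre, on the table; z up. A ledge on its outer -x end carries a fixed left-hand sample upright cut off 68 mm above the table, foot to -x, lug to +y, out to x = -240 mm. Room along x for two standing uprights and a lying one.
- right_tray: fixed aluminium tray for right-hand uprights; the two trays may swap sides. Outside 300 (x) by 130 (y) by 40 mm high, walls and floor 4 mm; origin under its centre, on the table; z up. A ledge on its outer -x end carries a fixed right-hand sample upright cut off 68 mm above the table, foot to -x, lug to -y, out to x = -240 mm. Room along x for two standing uprights and a lying one.
- drier: fixed drier: white blower housing 90 (x) by 420 (y) by 110 mm high, a button on top; above it a steel bar at x = -15 mm, up to 154 mm high, carries four pegs; origin under the housing's centre, on the table; z up. Drip plate 10 mm high under the pegs, to x = -130 mm. A hanging upright reaches from 58 to 178 mm above the table.
- pegs (a point): point level with the pegs' top faces, 150 mm above the table, 65 mm in front of the peg bar, axes as the drier. Flat steel pegs at y = -142.5, -47.5, 47.5, 142.5 mm, 16 mm wide, 8 thick, level along -x to x = -45 mm here, where a lip 6 mm long rises 7 mm. An upright hangs at x about 0: raise it 8 to 20 mm (best 14), then draw it along -x by over 60 mm to clear the lip.
- stop_top (a point): top centre of the drier's stop button: black, 36 mm across, on top of the housing behind the peg bar; pushed straight down, travel 8 mm, about 5 N at the bottom; springs back.
- stop (a joint): travel of the stop button in m: 0 out, 0.008 fully in.
- tube_rack: bystander: orange tube rack, 80 (x) by 56 by 40 mm high, loose on the bench among the uprights; origin under its centre.
- vial: bystander: closed vial, 30 mm across, 50 mm high, standing loose on the bench; origin under its centre.
There are look-alikes about, which are no part of the job. What is shaped like the part that bears left_1_mid but yellow is not meant.

How it is judged:
On the way, in this order (a step that is already met when the one before it is completed fails the run):
1. all uprights that are present are in the tray of their own hand, let go (x of left_1_mid in the frame of left_tray between -0.14 and 0.14 m and y of left_1_mid in the frame of left_tray between -0.058 and 0.058 m and z of each of left_1_mid, left_2_mid, left_3_mid in the frame of left_tray below 0.072 m and x of left_2_mid in the frame of left_tray between -0.14 and 0.14 m and y of left_2_mid in the frame of left_tray between -0.058 and 0.058 m and x of left_3_mid in the frame of left_tray between -0.14 and 0.14 m and y of left_3_mid in the frame of left_tray between -0.058 and 0.058 m and x of right_1_mid in the frame of right_tray between -0.14 and 0.14 m and y of right_1_mid in the frame of right_tray between -0.058 and 0.058 m and z of each of right_1_mid, right_2_mid, right_3_mid in the frame of right_tray below 0.072 m and x of right_2_mid in the frame of right_tray between -0.14 and 0.14 m and y of right_2_mid in the frame of right_tray between -0.058 and 0.058 m and x of right_3_mid in the frame of right_tray between -0.14 and 0.14 m and y of right_3_mid in the frame of right_tray between -0.058 and 0.058 m and contact force between the fingers and left_1 below 0.3 N and contact force between the fingers and left_2 below 0.3 N and contact force between the fingers and left_3 below 0.3 N and contact force between the fingers and right_1 below 0.3 N and contact force between the fingers and right_2 below 0.3 N and contact force between the fingers and right_3 below 0.3 N), for 0.2 s.
2. then the stop button is pressed fully down (value of joint stop above 0.006 m), for 0.05 s.
At the end, for the whole second after the job is handed in: every upright present, standing or lying, is in its own tray (the centre of its web within the tray's walls and no higher than 72 mm above the table), let go, and the stop button has sprung back after being pressed (all of step 1 and value of joint stop below 0.003 m); the robot touches nothing.
It fails at once if the tube rack is pushed more than 80 mm (distance of tube_rack from where it was at the start of the episode above 0.08 m).
It fails at once if the vial is knocked over (angle between vial's own z axis and vertical above 0.6 rad).
Of left_1, left_2, right_1, right_2 only 2 to 4 are there at a start; the rules pass over those that are not, and their reading is None.
At some moment in a run one of left_3, right_3 may be knocked a few centimetres aside while the robot is not near it.
It also fails if it takes over 210 s, if anything falls off the work surface, if the arm or the gripper's body presses on something with over 40 N, if the wrist force passes 120 N, or if a joint passes its speed limit or range.

ROBOT

A 6-joint arm with a two-finger parallel gripper is mounted at the origin on the work surface. World frame = base frame: x ahead of the robot, y to its left, z up, the work surface at z = 0. Lengths are in m, angles in rad, forces in N, time in s.
With the tool pointing down it reaches from about 0.35 to 0.85 m from the base axis. Payload 8.1 kg.
Tool frame: the origin (TCP) lies at the centre of the arm's flange, where the gripper is bolted on; the fingertips stand 186 mm ahead of it and the grasp point (between the pads) lies 167 mm ahead of it (robot.grasp_offset is the distance from the TCP to the grasp point, in m); z points along the fingers, y is the line along which they close (so a half turn about z gives the same grasp; the last joint's range is limited). The gripper opens to 93 mm and grips with 3 to 60 N. Pads are 15 mm wide; open, the fingers measure 128 mm over their backs; the gripper's body (75 mm by 188 mm) begins 65 mm behind the grasp point.
Start: joints at [-1.235, 0.13, 1.488, -0, 1.523, -0.085], TCP at [0.245, -0.548, 0.405] pointing down, gripper open.
Joint ranges: [-2.96, 2.96], [-0.89, 2.26], [0.02, 2.5], [-1.34, 4.48], [0, 2.73], [-2.66, 2.66]. Speed limits (rad/s): [2.39, 2.39, 2.79, 3.14, 3.14, 3.14].

INTERFACE

Orientations are given as a rotation vector (axis times angle).
In Python, from plant import robot gives the robot as it stands.
- The arm moves only by the tool drive_tool, never from a script. Its argument "moves" is one flat list of numbers, 7 for each row, row after row: the finger opening in mm, from 0 to 93, then the shift along the tool's x, y, z in mm, then the turn, a rotation vector about the tool's x, y, z in degrees. A call has 1 to 8 rows; each row shifts and turns the commanded pose from where the row before left it, along the tool's axes as they then stand; what a row does not reach is not made up. A row lasts 1/10 s, in which the tool goes at most 50 mm and 8.59 degrees, less where a joint would pass 70% of its speed; a pose out of reach is approached as far as the arm can. A call is refused whole if a number of a shift passes 50 or a number of a turn 8.59, either way. A call with a gripper value outside its range is refused whole. The fingers move at their own pace and stop on an object; "grip_force" is the grip in N (left out, the last holds). Time passes only in rows, so rows that do not move let the fingers close. It gives the time, the measured TCP pose, the force, the opening and the grip force at its end, in the units of the state.
- robot.read_state(): the state, without advancing time (a new reading comes with each control period).
- robot.read_camera(name): name is "side" or "top" or "wrist"; returns a dict with "color" (480x640x3 uint8, red, green, blue), "depth" (480x640 float32, m along the optical axis (not along the pixel's ray), 0 where there is no reading), "mtx" (3x3 intrinsics, pixels), "dist_coeffs" ([k1, k2, p1, p2, k3] as OpenCV has them; the pictures are not rectified), "R" (3x3) and "t" (3): a world point X has camera coordinates R X + t. Camera axes: x right, y down, z forward; pixel columns grow to the right and rows downward; lengths in m; the calibration is good to about 2 mm. A picture is of the moment at which its call begins.
- robot.close_job(): hands the job in; it is judged then, once.
The state is a dict: "t": time; "q": joint angles; "dq": joint speeds; "joint_torque": joint torques, N m; "tool_pos": TCP position; "orientation": TCP orientation; "force": force on the tool from outside, world axes, zero at the start; "wrist_torque": the same for the moment, N m; "opening": finger opening in m; "gripper_force": force on a finger pad.
Only numpy, scipy, OpenCV 4.12 (cv2) and the standard library are available. Lean on these libraries where they do the work, as an engineer would, in place of code of your own. Each camera call takes 0.05 s, during which the arm holds its last target. There are 200 camera calls.

## Working session

There is one attempt and no reset: what is moved stays moved. The work goes in short steps, Python scripts to look and compute and a tool call to move; the robot and the scene stay as the last step left them, time stands still between calls to the robot, and variables do not carry over. Pictures are saved under pics/ and viewed, at most 14 in all, crops included, and the job is handed in when it is done.

Besides the shell and the picture viewer there is one more tool, called after "Request:" as name(argument=value, ...), one argument or row to a line, values as JSON. drive_tool: Moves the arm, as the interface text tells. Its arguments: {"type":"object","properties":{"moves":{"type":"array","items":{"type":"number"}},"grip_force":{"type":"number"}},"required":["moves"]}

```bash
mkdir -p pics; ls
cat > h.py <<'E'
import numpy as np, cv2
from plant import robot
from scipy.spatial.transform import Rotation as Ro
def shot(n,f=None):
    c=robot.read_camera(n)
    if f: cv2.imwrite('pics/'+f,c['color'][:,:,::-1])
    np.savez('/tmp/'+n+'.npz',**c); return c
def cloud(c):
    h,w=c['depth'].shape
    u,v=np.meshgrid(np.arange(w),np.arange(h))
    p=cv2.undistortPoints(np.stack([u,v],-1).reshape(-1,1,2).astype(float),c['mtx'],c['dist_coeffs']).reshape(h,w,2)
    d=c['depth'][...,None].astype(float)
    P=np.concatenate([p*d,d],-1)
    X=(P-c['t'])@c['R']
    X[c['depth']==0]=np.nan
    return X
def st():
    s=robot.read_state(); print('t',round(s['t'],2),'tcp',np.round(s['tool_pos'],4),'rv',np.round(s['orientation'],3),'F',np.round(s['force'],1),'op',s['opening'],s['gripper_force'],'q',np.round(s['q'],2)); return s
E
python3 - <<'E'
from h import *
s=st(); print(Ro.from_rotvec(s['orientation']).as_matrix().round(3), robot.grasp_offset)
for n in('top','side'):
    c=shot(n,n+'0.png'); print(n,(-c['R'].T@c['t']).round(3))
E
```

```text
pics
t 0.0 tcp [ 0.245  -0.5474  0.4037] rv [-3.071 -0.656  0.   ] F [ 0.6 -0.5  0.3] op 0.093540589359269 0.0 q [-1.24  0.13  1.49 -0.    1.52 -0.09]
[[ 0.913  0.408 -0.001]
 [ 0.408 -0.913  0.002]
 [ 0.    -0.002 -1.   ]] 0.1673
top [0.37  0.012 0.969]
side [0.062 0.574 0.832]
```

View pics/top0.png

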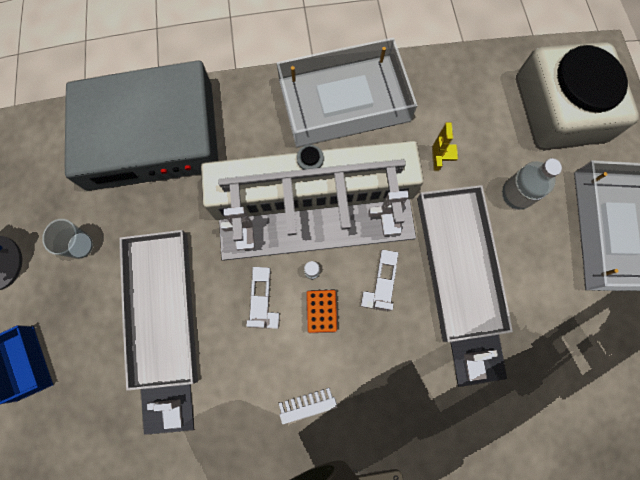

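View pics/side0.png

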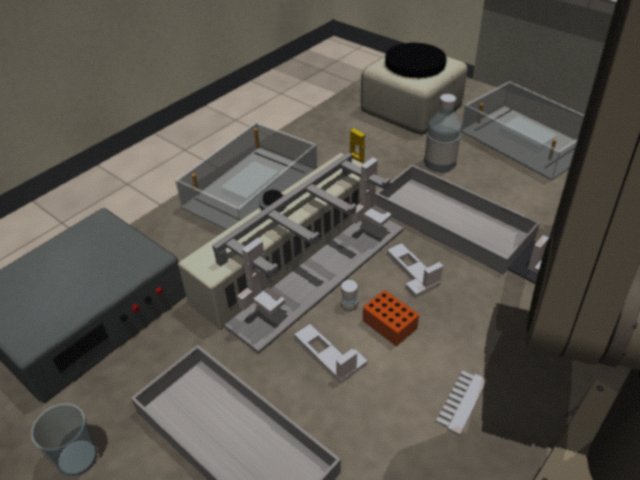

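The top view shows the trays at (160,310) and (465,262), with uprights hanging on the outer pegs at about (238,225) and (393,210). Two more lie on the bench at (262,298) and (382,280), with the vial at (312,270), the rack at (322,312) and the button at (310,156). Next I'll zoom in and get coordinates.

Run:
```python
from h import *
c=dict(np.load('/tmp/top.npz')); X=cloud(c); im=c['color'][:,:,::-1]
def z(a,b,w,h): return cv2.resize(np.ascontiguousarray(im[b:b+h,a:a+w]),(400,300),interpolation=cv2.INTER_CUBIC)
cv2.imwrite('pics/z.png',np.vstack([np.hstack([z(210,180,80,60),z(355,170,80,60)]),np.hstack([z(130,375,80,60),z(440,330,80,60)])]))
np.save('/tmp/X.npy',X)
# rectified height map: 1mm/px
Z=X[...,2]
def q(lo,hi,u0,u1,v0,v1,n,white=0):
    m=np.zeros(Z.shape,bool); m[v0:v1,u0:u1]=1
    m&=(Z>lo)&(Z<hi)
    if white: m&=c['color'].min(-1)>white
    P=X[m]; r=cv2.minAreaRect((P[:,:2]*1000).astype(np.float32))
    print(n,len(P),'mean',P.mean(0).round(4),'rect',np.round(r[0],1),np.round(r[1],1),round(r[2],1))
q(.03,.045,115,200,225,392,'trayL');q(.03,.045,415,515,180,345,'trayR')
q(.1,.115,195,425,140,215,'housing');q(.115,.13,295,327,140,172,'button')
q(.135,.16,210,420,150,250,'pegs')
q(.156,.19,215,250,180,240,'tabL');q(.156,.19,375,420,170,230,'tabR')
q(.006,.06,240,285,260,332,'lieL',150);q(.006,.06,358,402,245,313,'lieR',150)
q(.02,.06,240,285,260,332,'lieLfoot');q(.02,.06,358,402,245,313,'lieRfoot')
q(.03,.045,303,341,286,335,'rack');q(.035,.06,300,325,258,282,'vial')
```

```text
trayL 1437 mean [0.4736 0.318  0.0381] rect [474.9 317.2] [133.6 302.1] 88.7
trayR 1486 mean [ 0.4882 -0.3102  0.0385] rect [ 481.4 -330.4] [303.8 204.8] 0.5
housing 7130 mean [ 0.6794 -0.0192  0.1097] rect [681.2 -13.6] [443.  138.4] 81.0
button 266 mean [ 0.7022 -0.0225  0.1226] rect [707.7 -23. ] [47.3 48.1] 82.3
pegs 3615 mean [ 0.6329 -0.0205  0.151 ] rect [636.2 -21.2] [339.6 160.5] 88.2
tabL 241 mean [0.602  0.1218 0.1717] rect [615.3 127.5] [ 46.9 109.5] 86.2
tabR 238 mean [ 0.5882 -0.1603  0.172 ] rect [ 576.1 -161.2] [34.3 49.1] 89.0
lieL 957 mean [0.461  0.11   0.0163] rect [469.6 101.8] [ 56.9 120.3] 79.5
lieR 948 mean [ 0.4616 -0.1326  0.017 ] rect [ 473.3 -130.2] [ 56.6 120.1] 70.9
lieLfoot 126 mean [0.4175 0.1205 0.0503] rect [417.4 122.7] [34.9 11.4] 82.1
lieRfoot 150 mean [ 0.4176 -0.122   0.0486] rect [ 418.2 -123.1] [34.  12.3] 70.9
rack 1193 mean [ 0.4248 -0.0047  0.0403] rect [425.4  -4.9] [54.2 81.3] 83.9
vial 172 mean [0.5083 0.0032 0.05  ] rect [509.    2.9] [27.7 26.4] 9.4
```

View pics/z.png

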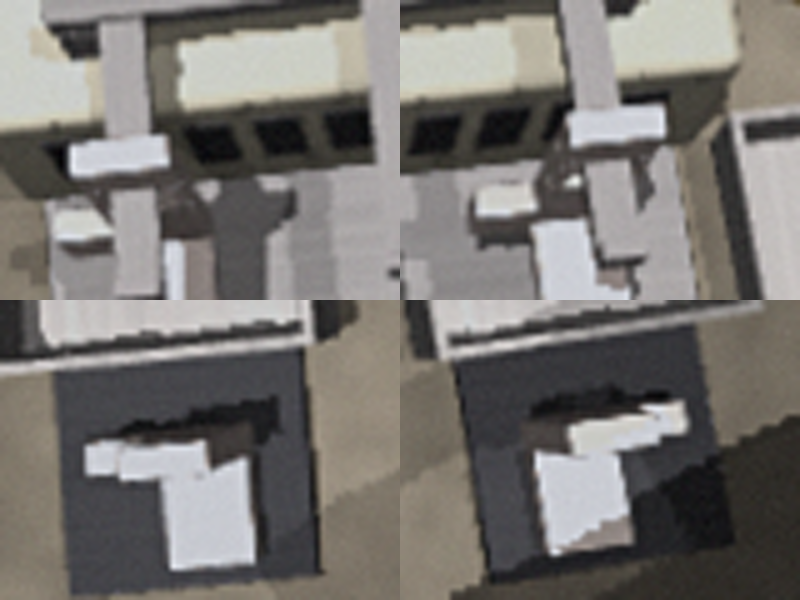

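Both samples are clear: the lug points to +y on the left tray, so that one is left-hand, and the right tray is right-hand. Both hanging uprights have the lug at image left, so both are left-hand. On the bench, the upright at (262,298) has its lug at right, making it right-hand, and the one at (382,280) is left-hand. Next I'll refine the poses.

Run:
```python
from h import *
X=np.load('/tmp/X.npy').reshape(-1,3); c=dict(np.load('/tmp/top.npz')); col=c['color'].reshape(-1,3).astype(int)
def rect(m,n):
    P=X[m]; r=cv2.minAreaRect((P[:,:2]*1000).astype(np.float32)); print(n,len(P),P.mean(0).round(4),np.round(r[0],1),np.round(r[1],1),round(r[2],1))
x,y,z=X.T
rect((z>.036)&(z<.043)&(y<-.2)&(y>-.45)&(x>.32)&(x<.64),'trayR')
rect((z>.036)&(z<.043)&(y>.2)&(y<.45)&(x>.315)&(x<.64),'trayL')
rect((z>.147)&(z<.16)&(abs(y)<.25)&(x>.645)&(x<.72),'bar')
for lo,hi in((.06,.11),(.0,.06),(-.1,-.04),(-.2,-.12)): rect((z>.146)&(z<.1525)&(y>lo)&(y<hi)&(x>.52)&(x<.65),'peg')
rect((z>.17)&(z<.185)&(y>.05)&(y<.2)&(x>.5)&(x<.64),'tabL')
rect((z>.17)&(z<.185)&(y<-.1)&(y>-.22)&(x>.5)&(x<.64),'tabR')
# lug/foot of hanging
for lo,hi in((.05,.2),(-.25,-.1)): 
    rect((z>.062)&(z<.078)&(y>lo)&(y<hi)&(x>.48)&(x<.6),'hfoot'); rect((z>.08)&(z<.095)&(y>lo)&(y<hi)&(x>.48)&(x<.63),'hlug')
rect((z>.117)&(z<.13)&(col.max(1)<70)&(abs(y)<.1)&(x>.65),'btn')
```

```text
trayR 1092 [ 0.4872 -0.3086  0.0399] [ 482.6 -333.9] [305.6 232.5] 2.1
trayL 1082 [0.4714 0.3168 0.0395] [475.  317.5] [133.6 301.8] 88.8
bar 1626 [ 0.6631 -0.0164  0.1529] [660.7 -22.1] [339.4  31.9] 89.9
peg 6 [0.6023 0.1059 0.1483] [603.2 105.2] [3.1 8.9] 64.5
peg 367 [0.6076 0.027  0.1502] [603.7  26.7] [15.8 92.2] 88.2
peg 411 [ 0.6055 -0.0665  0.1502] [602.3 -66.4] [16.4 95. ] 88.0
peg 345 [ 0.6041 -0.1618  0.15  ] [ 600.6 -160.1] [98.5 33.7] 6.7
tabL 158 [0.6055 0.122  0.1774] [606.4 121.8] [34.  12.8] 88.4
tabR 160 [ 0.5938 -0.161   0.1775] [ 594.6 -161.5] [34.3 12.4] 88.4
hfoot 279 [0.5771 0.1188 0.0696] [580.2 122.3] [34.7 39.1] 88.1
hlug 94 [0.6062 0.1423 0.0871] [607.  132.9] [57.2 12. ] 86.8
hfoot 356 [ 0.5696 -0.1562  0.0699] [ 576.3 -151.8] [68.4 38.9] 27.9
hlug 126 [ 0.5994 -0.1449  0.0874] [ 609. -175.] [ 26.4 111.2] 22.3
btn 54 [ 0.6963 -0.0229  0.1247] [708.1 -23. ] [39.5 35.7] 3.5
```

```bash
cat >> h.py <<'E'
def go(x,y,z,phi):
    """grasp-point target, tool-x heading phi deg, pointing down; prints turn then shift (post-turn tool axes)"""
    s=robot.read_state(); R=Ro.from_rotvec(s['orientation']).as_matrix()
    p=np.radians(phi); T=np.array([[np.cos(p),np.sin(p),0],[np.sin(p),-np.cos(p),0],[0,0,-1.]])
    g=s['tool_pos']+R[:,2]*.1673
    tcp=np.array([x,y,z])+np.array([0,0,.1673])
    r=np.degrees(Ro.from_matrix(R.T@T).as_rotvec()); d=T.T@(tcp-s['tool_pos'])*1000
    print('grasp',g.round(4),'phi',round(np.degrees(np.arctan2(R[1,0],R[0,0])),1),'turn',r.round(2),'shift',d.round(1))
E
python3 - <<'E'
from h import *
X=np.load('/tmp/X.npy'); Z=X[...,2]
m=(((Z>.034)&(Z<.045))*255).astype(np.uint8); m[:, :412]=0;m[:,515:]=0;m[:180]=0;m[347:]=0
n,l,s,_=cv2.connectedComponentsWithStats(m); k=1+s[1:,4].argmax()
P=X[l==k][:,:2]*1000; r=cv2.minAreaRect(P.astype(np.float32)); print(s[k],r)
go(.4525,-.1352,.16,-19)
E
```

```text
[ 421  185   92  157 1199] ((480.8745422363281, -301.8448486328125), (133.26788330078125, 302.0347900390625), 88.9659194946289)
grasp [ 0.245  -0.5472  0.2365] phi 24.1 turn [-9.000e-02  3.000e-02  4.311e+01] shift [  61.9 -457.3   76.5]
```

Request:
drive_tool(
  moves=[70, 0, 0, 0, 0, 0, 7.2, 70, 0, 0, 0, 0, 0, 7.2, 70, 0, 0, 0, 0, 0, 7.2, 70, 0, 0, 0, 0, 0, 7.2, 70, 0, 0, 0, 0, 0, 7.2, 70, 0, 0, 0, 0, 0, 7.2, 70, 6, -40, 0, 0, 0, 0, 70, 6, -40, 0, 0, 0, 0],
  grip_force=25,
)

```text
t: 0.9
tool_pos: [0.2824, -0.4755, 0.4037]
orientation: [-3.096, 0.524, 0.001]
force: [1.0, -0.2, -0.1]
opening: 0.07
gripper_force: 0.0
```

Request:
drive_tool(
  moves=[60, 7, -47, 5, 0, 0, 0, 60, 7, -47, 5, 0, 0, 0, 60, 7, -47, 5, 0, 0, 0, 60, 7, -47, 5, 0, 0, 0, 60, 7, -47, 5, 0, 0, 0, 60, 7, -47, 5, 0, 0, 0, 60, 7, -47, 5, 0, 0, 0, 60, 4, -46, 5, 0, 0, 0],
)

```text
t: 1.7
tool_pos: [0.4558, -0.137, 0.3644]
orientation: [-3.098, 0.521, -0.0]
force: [1.5, 0.3, 0.6]
opening: 0.0596
gripper_force: 0.0
```

Run:
```python
from h import *
st(); c=shot('wrist','w1.png'); go(.4525,-.1352,.021,-19)
X=cloud(c); x,y,z=X.reshape(-1,3).T
m=(z>.03)&(z<.06)&(x>.38)&(x<.46)&(y<-.09)&(y>-.17)
print(m.sum(), X.reshape(-1,3)[m].mean(0), cv2.minAreaRect((X.reshape(-1,3)[m][:,:2]*1000).astype(np.float32)) if m.sum()>3 else 0)
```

```text
t 1.7 tcp [ 0.4558 -0.137   0.3644] rv [-3.098  0.521 -0.   ] F [1.5 0.3 0.6] op 0.05962709301675446 0.0 q [-0.4  -0.19  1.88  0.    1.46  1.5 ]
grasp [ 0.4574 -0.1309  0.1961] phi -18.9 turn [-0.24  0.07  0.11] shift [ -3.5   4.9 175.1]
729 [ 0.42350156 -0.12201494  0.04791465] ((421.48919677734375, -121.43545532226562), (33.91021728515625, 12.679891586303711), 71.70303344726562)
```

View pics/w1.png

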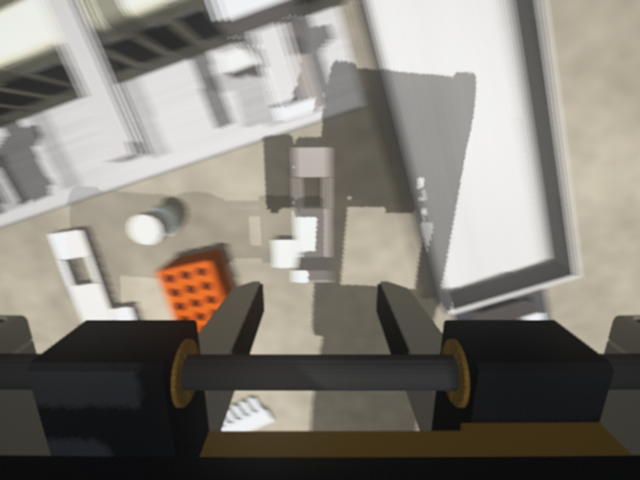

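The wrist view shows the left-hand upright at about (312,215) with its lug at left, between and ahead of the fingers. Descending now.

Request:
drive_tool(
  moves=[60, -2, 4, 40, 0, 0, 0, 60, 0, 0, 40, 0, 0, 0, 60, 0, 0, 40, 0, 0, 0, 60, 0, 0, 0, 0, 0, 0, 60, 0, 0, 0, 0, 0, 0],
)

```text
t: 2.25
tool_pos: [0.4518, -0.1421, 0.2447]
orientation: [-3.098, 0.521, 0.004]
force: [0.3, 0.2, 0.1]
opening: 0.0601
gripper_force: 0.0
```

Run:
```python
from h import *
go(.454,-.135,.021,-19)
```

```text
grasp [ 0.4514 -0.1419  0.0774] phi -19.1 turn [-0.01  0.13 -0.1 ] shift [-0.2 -7.4 56.4]
```

Request:
drive_tool(
  moves=[60, 0, -7, 20, 0, 0, 0, 60, 0, 0, 20, 0, 0, 0, 60, 0, 0, 15, 0, 0, 0, 60, 0, 0, 0, 0, 0, 0, 20, 0, 0, 0, 0, 0, 0, 20, 0, 0, 0, 0, 0, 0, 20, 0, 0, 0, 0, 0, 0, 20, 0, 0, 0, 0, 0, 0],
  grip_force=25,
)

```text
t: 3.05
tool_pos: [0.455, -0.1357, 0.1909]
orientation: [3.098, -0.521, 0.003]
force: [-1.2, 1.2, 6.0]
opening: 0.0339
gripper_force: 25.0
```

Request:
drive_tool(
  moves=[20, 0, 0, 0, 0, 0, 0, 20, 0, 0, -20, 0, 0, 0, 20, 0, 0, -30, 0, 0, 0, 20, 0, 0, -40, 0, 0, 0, 20, 0, 0, -30, 0, 0, 0, 20, 0, 0, 0, 0, 0, 0, 20, 0, 0, 0, 0, 0, 0],
)

```text
t: 3.75
tool_pos: [0.4545, -0.1355, 0.31]
orientation: [3.098, -0.521, 0.002]
force: [-0.1, -0.2, -2.5]
opening: 0.0334
gripper_force: 25.0
```

Run:
```python
from h import *
st()
# tray L centre (.475,.3175), yaw -1.2; lying mid at tray x -.075, y -.01 ; grasp 18 mm towards foot
a=np.radians(-1.2);u=np.array([np.cos(a),np.sin(a)]);n=np.array([-u[1],u[0]])
print(np.array([.475,.3175])-.093*u-.01*n)
go(*(np.array([.475,.3175])-.093*u-.01*n),.13,-1.2)
```

```text
t 3.75 tcp [ 0.4545 -0.1355  0.31  ] rv [ 3.098e+00 -5.210e-01  2.000e-03] F [-0.1 -0.2 -2.5] op 0.03336934614590172 24.992275536060333 q [-0.4  -0.15  1.94 -0.    1.35  1.51]
[0.38181097 0.30944984]
grasp [ 0.4547 -0.1356  0.1427] phi -19.1 turn [  0.02  -0.07 -17.89] shift [ -82.  -443.3   12.7]
```

Request:
drive_tool(
  moves=[20, 0, 0, 0, 0, 0, -6, 20, 0, 0, 0, 0, 0, -6, 20, 0, 0, 0, 0, 0, -5.9, 20, -9, -45, 0, 0, 0, 0, 20, -9, -45, 0, 0, 0, 0, 20, -9, -45, 0, 0, 0, 0, 20, -9, -45, 0, 0, 0, 0, 20, -9, -45, 0, 0, 0, 0],
)

```text
t: 4.55
tool_pos: [0.4126, 0.0919, 0.3074]
orientation: [3.141, -0.033, -0.006]
force: [0.3, -0.1, -1.5]
opening: 0.0335
gripper_force: 25.0
```

Request:
drive_tool(
  moves=[20, -9, -45, 0, 0, 0, 0, 20, -9, -45, 0, 0, 0, 0, 20, -9, -45, 0, 0, 0, 0, 20, -9, -45, 0, 0, 0, 0, 20, -1, -38, 0, 0, 0, 0, 20, 0, 0, 20, 0, 0, 0, 20, 0, 0, 0, 0, 0, 0, 20, 0, 0, 0, 0, 0, 0],
)

```text
t: 5.35
tool_pos: [0.3808, 0.3084, 0.2876]
orientation: [3.138, -0.032, -0.006]
force: [-0.0, -0.1, -2.1]
opening: 0.0337
gripper_force: 25.0
```

Run:
```python
from h import *
go(.3818,.3094,.026,-1.2)
```

```text
grasp [0.3801 0.3079 0.1203] phi -1.2 turn [0.17 0.23 0.01] shift [ 1.  -1.1 94.3]
```

Request:
drive_tool(
  moves=[20, 0, 0, 40, 0, 0, 0, 20, 0, 0, 35, 0, 0, 0, 20, 0, 0, 17, 0, 0, 0, 20, 0, 0, 0, 0, 0, 0, 20, 0, 0, 0, 0, 0, 0, 50, 0, 0, 0, 0, 0, 0, 50, 0, 0, 0, 0, 0, 0, 50, 0, 0, 0, 0, 0, 0],
)

```text
t: 6.15
tool_pos: [0.3822, 0.3094, 0.199]
orientation: [-3.14, 0.033, -0.003]
force: [-0.2, 0.3, -0.3]
opening: 0.0491
gripper_force: 0.0
```

Request:
drive_tool(
  moves=[50, 0, 0, -20, 0, 0, 0, 50, 0, 0, -40, 0, 0, 0, 50, 0, 0, -50, 0, 0, 0, 50, 0, 0, -50, 0, 0, 0, 50, 0, 0, 0, 0, 0, 0, 50, 0, 0, 0, 0, 0, 0],
)

```text
t: 6.75
tool_pos: [0.3821, 0.3095, 0.36]
orientation: [-3.139, 0.032, -0.006]
force: [-0.9, -0.0, -1.6]
opening: 0.0499
gripper_force: 0.0
```

Run:
```python
from h import *
c=shot('top'); X=cloud(c); x,y,z=X.reshape(-1,3).T; P=X.reshape(-1,3)
w=c['color'].reshape(-1,3).min(1)>150
def rect(m,n):
    r=cv2.minAreaRect((P[m][:,:2]*1000).astype(np.float32)); print(n,m.sum(),P[m].mean(0).round(4),np.round(r[0],1),np.round(r[1],1),round(r[2],1))
rect((z>.02)&(z<.06)&(x>.38)&(x<.5)&(y>.06)&(y<.16)&w,'Rfoot')
rect((z>.006)&(z<.06)&(x>.36)&(x<.56)&(y>.05)&(y<.2)&w,'Rwhole')
go(.454,.116,.06,-9.5)
```

```text
Rfoot 17 [0.4183 0.1099 0.0523] [417.8 111.3] [8.  7.6] 82.2
Rwhole 869 [0.4822 0.1053 0.0126] [496.1 129.2] [126.8 156.8] 76.9
grasp [0.3817 0.3092 0.1906] phi -1.2 turn [-0.03 -0.04  8.32] shift [103.3 178.6 130.6]
```

Request:
drive_tool(
  moves=[60, 0, 0, 0, 0, 0, 4.2, 60, 0, 0, 0, 0, 0, 4.1, 60, 25, 44, 10, 0, 0, 0, 60, 25, 44, 10, 0, 0, 0, 60, 25, 45, 10, 0, 0, 0, 60, 28, 45, 10, 0, 0, 0, 60, 0, 0, 0, 0, 0, 0, 60, 0, 0, 0, 0, 0, 0],
)

```text
t: 7.6
tool_pos: [0.45, 0.1243, 0.3174]
orientation: [3.13, -0.265, -0.006]
force: [-0.7, -0.1, 0.3]
opening: 0.0599
gripper_force: 0.0
```

Run:
```python
from h import *
c=shot('wrist','w2.png'); X=cloud(c).reshape(-1,3); x,y,z=X.T
m=(z>.03)&(z<.06)&(x>.38)&(x<.46)&(y>.07)&(y<.17)
print(m.sum(), X[m].mean(0), cv2.minAreaRect((X[m][:,:2]*1000).astype(np.float32)))
go(.454,.116,.024,-9.5)
```

```text
1037 [0.42369887 0.12498156 0.04772917] ((421.4539489746094, 125.32557678222656), (33.785911560058594, 12.97708511352539), 80.06693267822266)
grasp [0.4494 0.1254 0.1507] phi -9.6 turn [ 0.03  0.17 -0.07] shift [  5.5   8.6 126.7]
```

View pics/w2.png

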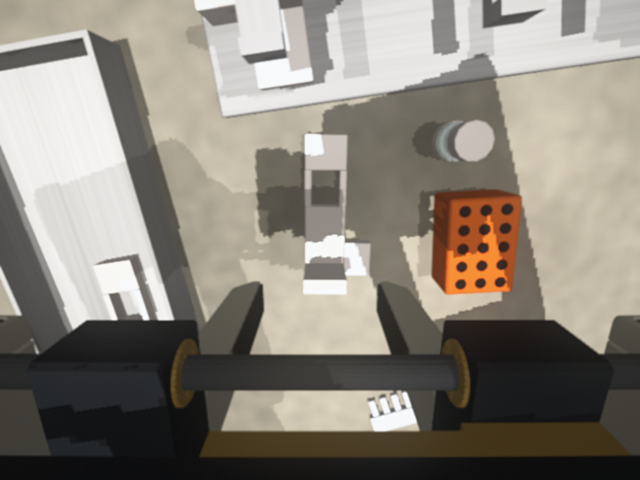

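The wrist view shows the right-hand upright at (325,215), lug at lower right, undisturbed. The first one lies in the left tray at about (120,285).

Request:
drive_tool(
  moves=[60, 7.5, 6, 40, 0, 0, 0, 60, 0, 0, 40, 0, 0, 0, 60, 0, 0, 30, 0, 0, 0, 60, 0, 0, 17, 0, 0, 0, 60, 0, 0, 0, 0, 0, 0, 20, 0, 0, 0, 0, 0, 0, 20, 0, 0, 0, 0, 0, 0, 20, 0, 0, 0, 0, 0, 0],
)

```text
t: 8.45
tool_pos: [0.4577, 0.1187, 0.1941]
orientation: [-3.13, 0.259, -0.004]
force: [0.7, 0.1, -0.2]
opening: 0.0405
gripper_force: 0.0
```

Request:
drive_tool(
  moves=[20, 0, 0, 0, 0, 0, 0, 20, 0, 0, -20, 0, 0, 0, 20, 0, 0, -30, 0, 0, 0, 20, 0, 0, -40, 0, 0, 0, 20, 0, 0, -30, 0, 0, 0, 20, 0, 0, 0, 0, 0, 0, 20, 0, 0, 0, 0, 0, 0],
)

```text
t: 9.15
tool_pos: [0.4572, 0.1182, 0.3133]
orientation: [-3.13, 0.26, -0.003]
force: [-0.7, -0.1, -3.1]
opening: 0.0335
gripper_force: 25.0
```

Run:
```python
from h import *
st(); go(.45,-.296,.13,-1)
```

```text
t 9.15 tcp [0.4572 0.1182 0.3133] rv [-3.13e+00  2.60e-01 -3.00e-03] F [-0.7 -0.1 -3.1] op 0.033539803960823636 24.982489049434662 q [ 0.14 -0.16  1.94  0.    1.35  1.88]
grasp [0.4575 0.1182 0.146 ] phi -9.5 turn [-0.03 -0.12 -8.5 ] shift [  0.  414.2  16. ]
```

Request:
drive_tool(
  moves=[20, -15, 0, 0, 0, 0, -4.3, 20, -15, 0, 0, 0, 0, -4.2, 20, 0, 46, 0, 0, 0, 0, 20, 0, 46, 0, 0, 0, 0, 20, 0, 46, 0, 0, 0, 0, 20, 0, 46, 0, 0, 0, 0, 20, 0, 46, 0, 0, 0, 0, 20, 0, 46, 0, 0, 0, 0],
)

```text
t: 9.95
tool_pos: [0.4213, -0.1554, 0.3105]
orientation: [-3.14, 0.027, 0.004]
force: [1.1, 0.2, -1.1]
opening: 0.0334
gripper_force: 25.0
```

Request:
drive_tool(
  moves=[20, 0, 46, 0, 0, 0, 0, 20, 10, 46, 0, 0, 0, 0, 20, 20, 46, 0, 0, 0, 0, 20, 0, 0, 15, 0, 0, 0, 20, 0, 0, 0, 0, 0, 0, 20, 0, 0, 0, 0, 0, 0],
)

```text
t: 10.55
tool_pos: [0.4491, -0.291, 0.2954]
orientation: [-3.138, 0.027, 0.006]
force: [-1.2, 0.2, -1.1]
opening: 0.0335
gripper_force: 25.0
```

Run:
```python
from h import *
go(.45,-.296,.030,-1)
```

```text
grasp [ 0.4485 -0.2904  0.1281] phi -1.0 turn [-0.18  0.21  0.02] shift [ 1.   5.  98.1]
```

Request:
drive_tool(
  moves=[20, 0, 3, 40, 0, 0, 0, 20, 0, 0, 35, 0, 0, 0, 20, 0, 0, 21, 0, 0, 0, 20, 0, 0, 0, 0, 0, 0, 20, 0, 0, 0, 0, 0, 0, 50, 0, 0, 0, 0, 0, 0, 50, 0, 0, 0, 0, 0, 0, 50, 0, 0, 0, 0, 0, 0],
)

```text
t: 11.35
tool_pos: [0.4506, -0.2957, 0.2032]
orientation: [3.14, -0.027, 0.003]
force: [-0.4, 0.1, -0.5]
opening: 0.0491
gripper_force: 0.0
```

Request:
drive_tool(
  moves=[50, 0, 0, -20, 0, 0, 0, 50, 0, 0, -40, 0, 0, 0, 50, 0, 0, -50, 0, 0, 0, 50, 0, 0, -50, 0, 0, 0, 60, 0, 0, -40, 0, 0, 0, 60, 0, 0, 0, 0, 0, 0, 60, 0, 0, 0, 0, 0, 0],
)

```text
t: 12.05
tool_pos: [0.4502, -0.2955, 0.4035]
orientation: [3.139, -0.027, 0.005]
force: [-0.1, -0.2, -1.0]
opening: 0.0595
gripper_force: 0.0
```

Run:
```python
from h import *
st(); shot('top','top2.png'); go(.595,-.161,.225,-1.7)
```

```text
t 12.05 tcp [ 0.4502 -0.2955  0.4035] rv [ 3.139 -0.027  0.005] F [-0.1 -0.2 -1. ] op 0.05945116403565423 0.0 q [-0.68 -0.04  1.66  0.    1.51  0.91]
grasp [ 0.4499 -0.2953  0.2342] phi -1.0 turn [ 0.01 -0.02  0.7 ] shift [ 141.1 -138.5    9.2]
```

View pics/top2.png

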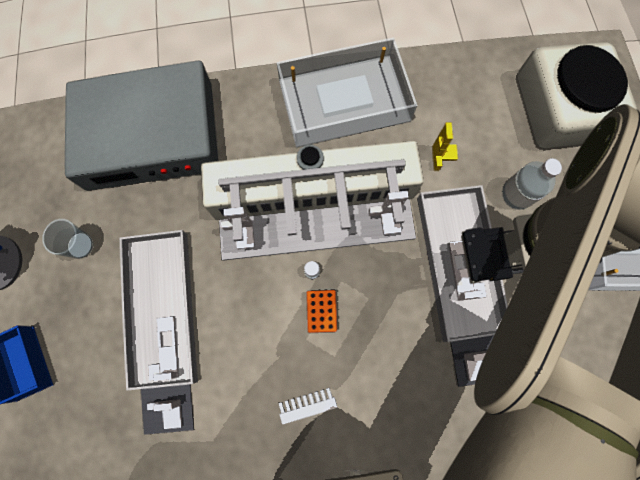

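Both bench uprights are in their trays, at (165,350) and (472,280). Next I'll take the hanging one at (393,210).

Request:
drive_tool(
  moves=[60, 36, -35, 3, 0, 0, 0.7, 60, 36, -35, 3, 0, 0, 0, 60, 35, -34, 3, 0, 0, 0, 60, 34, -34, 0, 0, 0, 0, 60, 0, 0, 0, 0, 0, 0, 60, 0, 0, 0, 0, 0, 0],
)

```text
t: 12.7
tool_pos: [0.5942, -0.1603, 0.3898]
orientation: [-3.14, 0.042, 0.007]
force: [-0.7, -0.3, 0.2]
opening: 0.0598
gripper_force: 0.0
```

Run:
```python
from h import *
c=shot('wrist','w3.png'); X=cloud(c).reshape(-1,3); x,y,z=X.T
m=(z>.168)&(z<.186)&(x>.56)&(x<.63)&(y<-.12)&(y>-.2)
print(m.sum(), X[m].mean(0), cv2.minAreaRect((X[m][:,:2]*1000).astype(np.float32)))
go(.595,-.1615,.165,-1.7)
```

```text
1315 [ 0.59803557 -0.15971969  0.1769695 ] ((596.8143920898438, -159.7028350830078), (34.0587272644043, 12.589823722839355), 87.48065185546875)
grasp [ 0.593  -0.1612  0.2231] phi -1.6 turn [-0.04  0.21  0.06] shift [ 1.4  0.2 58.1]
```

View pics/w3.png

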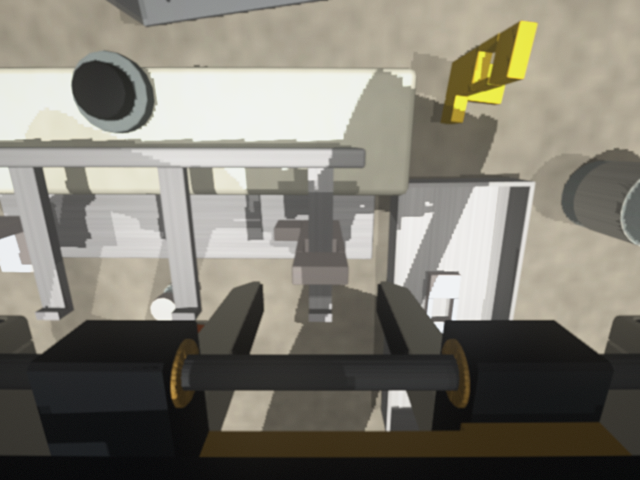

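Tab at about (320,270) between the fingers, lug on the left (290,230), so it is left-hand.

Request:
drive_tool(
  moves=[60, 2.5, -1, 25, 0, 0, 0, 60, 0, 0, 20, 0, 0, 0, 60, 0, 0, 12, 0, 0, 0, 60, 0, 0, 0, 0, 0, 0, 20, 0, 0, 0, 0, 0, 0, 20, 0, 0, 0, 0, 0, 0, 20, 0, 0, 0, 0, 0, 0, 20, 0, 0, 0, 0, 0, 0],
)

```text
t: 13.55
tool_pos: [0.5969, -0.1606, 0.3367]
orientation: [3.141, -0.046, 0.002]
force: [-1.1, -0.7, 3.6]
opening: 0.0334
gripper_force: 25.0
```

Request:
drive_tool(
  moves=[20, 0, 0, 0, 0, 0, 0, 20, 0, 0, -7, 0, 0, 0, 20, 0, 0, -7, 0, 0, 0, 20, 0, 0, 0, 0, 0, 0, 20, -10, 0, 0, 0, 0, 0, 20, -15, 0, 0, 0, 0, 0, 20, -20, 0, 0, 0, 0, 0, 20, -20, 0, 0, 0, 0, 0],
)

```text
t: 14.35
tool_pos: [0.5303, -0.1584, 0.3489]
orientation: [-3.141, 0.046, 0.002]
force: [-0.4, -0.1, -0.3]
opening: 0.034
gripper_force: 25.0
```

Run:
```python
from h import *
st()
a=np.radians(-1.2);u=np.array([np.cos(a),np.sin(a)]);n=np.array([-u[1],u[0]])
go(*(np.array([.475,.3175])+.05*u-.01*n),.25,-1.2)
```

```text
t 14.35 tcp [ 0.5303 -0.1584  0.3489] rv [-3.141e+00  4.600e-02  2.000e-03] F [-0.4 -0.1 -0.3] op 0.03395734148687467 24.991830841390765 q [-0.38  0.04  1.69 -0.    1.42  1.22]
grasp [ 0.5301 -0.1584  0.1816] phi -1.7 turn [-0.02  0.07 -0.48] shift [ -15.3 -464.7  -68.4]
```

Request:
drive_tool(
  moves=[20, -18, 0, 0, 0, 0, 0, 20, -18, 0, -10, 0, 0, 0, 20, 0, 0, -30, 0, 0, -0.5, 20, 0, -30, -28, 0, 0, 0, 20, 0, -45, 0, 0, 0, 0, 20, 0, -45, 0, 0, 0, 0, 20, 0, -45, 0, 0, 0, 0, 20, 0, -45, 0, 0, 0, 0],
)

```text
t: 15.15
tool_pos: [0.4991, 0.0539, 0.4173]
orientation: [3.141, -0.033, -0.0]
force: [1.2, -0.9, -1.9]
opening: 0.0336
gripper_force: 25.0
```

Request:
drive_tool(
  moves=[20, 0, -45, 0, 0, 0, 0, 20, 0, -45, 0, 0, 0, 0, 20, 0, -45, 0, 0, 0, 0, 20, 0, -45, 0, 0, 0, 0, 20, 20, -45, 0, 0, 0, 0, 20, 30, -30, 0, 0, 0, 0, 20, 30, 0, 0, 0, 0, 0, 20, 0, 0, 0, 0, 0, 0],
)

```text
t: 15.95
tool_pos: [0.5869, 0.3059, 0.4153]
orientation: [3.14, -0.032, -0.003]
force: [-0.5, -0.1, -1.4]
opening: 0.034
gripper_force: 25.0
```

Request:
drive_tool(
  moves=[20, 0, 0, 30, 0, 0, 0, 20, 0, 0, 30, 0, 0, 0, 20, 0, 0, 0, 0, 0, 0, 20, 0, 0, 0, 0, 0, 0],
)

```text
t: 16.35
tool_pos: [0.5846, 0.3052, 0.3573]
orientation: [3.14, -0.033, -0.003]
force: [0.7, -0.0, -1.0]
opening: 0.0337
gripper_force: 25.0
```

Run:
```python
from h import *
st()
a=np.radians(-1.2);u=np.array([np.cos(a),np.sin(a)]);n=np.array([-u[1],u[0]])
go(*(np.array([.475,.3175])+.118*u-.01*n),.115,-1.2)
```

```text
t 16.35 tcp [0.5846 0.3052 0.3573] rv [ 3.14e+00 -3.30e-02 -3.00e-03] F [ 0.7 -0.  -1. ] op 0.03368865506492759 24.996910445297544 q [ 0.4   0.31  1.36 -0.    1.47  2.  ]
grasp [0.5843 0.3051 0.19  ] phi -1.2 turn [ 0.05  0.12 -0.  ] shift [ 8.1  0.  75. ]
```

Request:
drive_tool(
  moves=[20, 6, 0, 30, 0, 0, 0, 20, 0, 0, 30, 0, 0, 0, 20, 0, 0, 10, 0, 0, 0, 20, 0, 0, 3, 0, 0, 0, 20, 0, 0, 0, 0, 0, 0, 20, 0, 0, 0, 0, 0, 0],
)

```text
t: 16.95
tool_pos: [0.592, 0.3059, 0.2871]
orientation: [-3.14, 0.033, -0.005]
force: [-0.3, 1.1, -1.8]
opening: 0.0338
gripper_force: 25.0
```

Request:
drive_tool(
  moves=[20, 0, 0, 2, 0, 0, 0, 20, 0, 0, 0, 0, 0, 0, 20, 0, 0, 1.5, 0, 0, 0, 20, 0, 0, 0, 0, 0, 0],
)

```text
t: 17.35
tool_pos: [0.5924, 0.3059, 0.2839]
orientation: [-3.14, 0.033, -0.007]
force: [3.0, -0.1, 8.6]
opening: 0.0339
gripper_force: 25.0
```

Contact. Releasing.

Request:
drive_tool(
  moves=[34, 0, 0, 0, 0, 0, 0, 45, 0, 0, 0, 0, 0, 0, 60, 0, 0, 0, 0, 0, 0, 60, 0, 0, 0, 0, 0, 0, 60, 0, 0, -20, 0, 0, 0, 60, 0, 0, -40, 0, 0, 0, 60, 0, 0, -40, 0, 0, 0, 60, 0, 0, -20, 0, 0, 0],
)

```text
t: 18.15
tool_pos: [0.5917, 0.3058, 0.4054]
orientation: [-3.14, 0.032, -0.007]
force: [-0.4, 0.0, 1.3]
opening: 0.0599
gripper_force: 0.0
```

Run:
```python
from h import *
st(); go(.6075,.1223,.225,-1.7)
```

```text
t 18.15 tcp [0.5917 0.3058 0.4054] rv [-3.14   0.032 -0.007] F [-0.4  0.   1.3] op 0.05991608608225078 0.0 q [0.4  0.31 1.29 0.   1.55 1.99]
grasp [0.5924 0.3061 0.2381] phi -1.2 turn [-0.11 -0.24  0.52] shift [ 21.3 183.   13.1]
```

Request:
drive_tool(
  moves=[60, 5, 45, 3, 0, 0, 0.5, 60, 5, 46, 3, 0, 0, 0, 60, 5, 46, 3, 0, 0, 0, 60, 6, 46, 3, 0, 0, 0, 60, 0, 0, 0, 0, 0, 0, 60, 0, 0, 0, 0, 0, 0],
)

```text
t: 18.75
tool_pos: [0.6073, 0.1209, 0.3887]
orientation: [-3.141, 0.05, 0.001]
force: [0.2, 1.1, 0.4]
opening: 0.0601
gripper_force: 0.0
```

Run:
```python
from h import *
c=shot('wrist','w4.png'); X=cloud(c).reshape(-1,3); x,y,z=X.T
m=(z>.168)&(z<.186)&(x>.57)&(x<.64)&(y<.17)&(y>.08)
print(m.sum(), X[m].mean(0), cv2.minAreaRect((X[m][:,:2]*1000).astype(np.float32)))
go(.608,.1225,.168,-1.7)
```

```text
1364 [0.6096519  0.12499542 0.17694741] ((608.401611328125, 125.078857421875), (34.065467834472656, 12.88111400604248), 88.50288391113281)
grasp [0.6072 0.1222 0.2216] phi -1.7 turn [-0.02  0.03 -0.04] shift [ 0.7 -0.4 53.6]
```

View pics/w4.png

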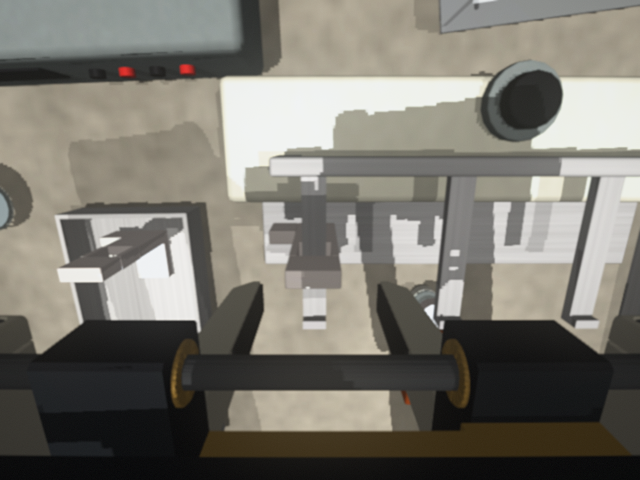

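Tab at (313,270), lug left (285,235): left-hand. The first one stands in the tray at about (120,260).

Request:
drive_tool(
  moves=[60, 1, -1.5, 25, 0, 0, 0, 60, 0, 0, 18, 0, 0, 0, 60, 0, 0, 11, 0, 0, 0, 60, 0, 0, 0, 0, 0, 0, 20, 0, 0, 0, 0, 0, 0, 20, 0, 0, 0, 0, 0, 0, 20, 0, 0, 0, 0, 0, 0, 20, 0, 0, 0, 0, 0, 0],
)

```text
t: 19.6
tool_pos: [0.6086, 0.1236, 0.3361]
orientation: [-3.141, 0.046, -0.002]
force: [-0.4, -0.4, 2.8]
opening: 0.034
gripper_force: 25.0
```

Request:
drive_tool(
  moves=[20, 0, 0, 0, 0, 0, 0, 20, 0, 0, -7, 0, 0, 0, 20, 0, 0, -7, 0, 0, 0, 20, 0, 0, 0, 0, 0, 0, 20, -10, 0, 0, 0, 0, 0, 20, -15, 0, 0, 0, 0, 0, 20, -20, 0, 0, 0, 0, 0, 20, -20, 0, 0, 0, 0, 0],
)

```text
t: 20.4
tool_pos: [0.542, 0.1254, 0.3484]
orientation: [3.141, -0.046, -0.002]
force: [-0.7, 0.6, -1.5]
opening: 0.0338
gripper_force: 25.0
```

Request:
drive_tool(
  moves=[20, -18, 0, 0, 0, 0, 0, 20, -18, 0, -10, 0, 0, 0, 20, 0, 0, -30, 0, 0, -0.5, 20, 0, 0, -28, 0, 0, 0, 20, 0, -45, 0, 0, 0, 0, 20, 0, -45, 0, 0, 0, 0, 20, 0, 0, 0, 0, 0, 0, 20, 0, 0, 0, 0, 0, 0],
)

```text
t: 21.2
tool_pos: [0.5084, 0.2174, 0.4165]
orientation: [3.141, -0.029, -0.002]
force: [0.5, -0.0, -1.5]
opening: 0.0337
gripper_force: 25.0
```

Run:
```python
from h import *
st()
a=np.radians(-1.2);u=np.array([np.cos(a),np.sin(a)]);n=np.array([-u[1],u[0]])
go(*(np.array([.475,.3175])+.048*u-.01*n),.12,-1.2)
```

```text
t 21.2 tcp [0.5084 0.2174 0.4165] rv [ 3.141e+00 -2.900e-02 -2.000e-03] F [ 0.5 -0.  -1.5] op 0.033739122409417344 24.985413652611896 q [ 0.31 -0.    1.6  -0.    1.54  1.9 ]
grasp [0.5082 0.2172 0.2492] phi -1.1 turn [0.04 0.06 0.15] shift [ 12.5 -89.4 129.2]
```

Request:
drive_tool(
  moves=[20, 6, -45, 0, 0, 0, 0, 20, 6, -44, 0, 0, 0, 0, 20, 0, 0, 40, 0, 0, 0, 20, 0, 0, 40, 0, 0, 0, 20, 0, 0, 35, 0, 0, 0, 20, 0, 0, 12, 0, 0, 0, 20, 0, 0, 0, 0, 0, 0, 20, 0, 0, 0, 0, 0, 0],
)

```text
t: 22.0
tool_pos: [0.5238, 0.3049, 0.292]
orientation: [-3.141, 0.034, -0.003]
force: [0.7, 0.6, -0.9]
opening: 0.0338
gripper_force: 25.0
```

Request:
drive_tool(
  moves=[20, 0, 0, 3, 0, 0, 0, 20, 0, 0, 0, 0, 0, 0, 20, 0, 0, 2, 0, 0, 0, 20, 0, 0, 0, 0, 0, 0],
)

```text
t: 22.4
tool_pos: [0.5232, 0.3053, 0.2854]
orientation: [-3.141, 0.032, -0.001]
force: [-0.1, -0.3, -1.6]
opening: 0.0334
gripper_force: 25.0
```

Request:
drive_tool(
  moves=[20, 0, 0, 2, 0, 0, 0, 20, 0, 0, 0, 0, 0, 0, 20, 0, 0, 1, 0, 0, 0, 20, 0, 0, 0, 0, 0, 0],
)

```text
t: 22.8
tool_pos: [0.5235, 0.3054, 0.2831]
orientation: [-3.141, 0.033, -0.002]
force: [0.1, -0.9, 5.3]
opening: 0.0337
gripper_force: 25.0
```

Request:
drive_tool(
  moves=[34, 0, 0, 0, 0, 0, 0, 45, 0, 0, 0, 0, 0, 0, 60, 0, 0, 0, 0, 0, 0, 60, 0, 0, 0, 0, 0, 0, 60, 0, 0, -20, 0, 0, 0, 60, 0, 0, -40, 0, 0, 0, 60, 0, 0, -50, 0, 0, 0, 60, 0, 0, -30, 0, 0, 0],
)

```text
t: 23.6
tool_pos: [0.5233, 0.3054, 0.426]
orientation: [-3.14, 0.032, -0.005]
force: [1.0, 1.4, 0.9]
opening: 0.0602
gripper_force: 0.0
```

Request:
drive_tool(
  moves=[40, 0, 45, 0, 0, 0, 0, 20, 0, 45, 0, 0, 0, 0, 0, 0, 45, 0, 0, 0, 0, 0, 0, 45, 0, 0, 0, 0, 0, 0, 0, 0, 0, 0, 0],
)

```text
t: 24.1
tool_pos: [0.5194, 0.1209, 0.422]
orientation: [3.139, -0.04, -0.0]
force: [-0.2, -0.7, 0.3]
opening: 0.0244
gripper_force: 0.0
```

Run:
```python
from h import *
st(); shot('side','side3.png'); c=shot('top','top3.png')
X=cloud(c).reshape(-1,3);x,y,z=X.T
m=(z>.117)&(z<.13)&(c['color'].reshape(-1,3).max(1)<70)&(abs(y)<.1)&(x>.65); print(m.sum(), X[m].mean(0) if m.any() else 0)
w=c['color'].reshape(-1,3).min(1)>120
m=(z>.115)&(z<.13)&(y>.25)&(y<.4)&(x>.3)&(x<.65); print('standing tops',m.sum(), [X[m&(abs(x-a)<.03)].mean(0).round(3) for a in(.52,.593)])
go(.7075,-.0225,.18,-1.7)
```

```text
t 24.1 tcp [0.5194 0.1209 0.422 ] rv [ 3.139 -0.04  -0.   ] F [-0.2 -0.7  0.3] op 0.024389012446189955 0.0 q [ 0.13 -0.06  1.65 -0.    1.55  1.73]
42 [ 0.69549812 -0.02228509  0.1250509 ]
standing tops 237 [array([0.523, 0.301, 0.123]), array([0.593, 0.308, 0.123])]
grasp [0.5194 0.1245 0.2547] phi -1.3 turn [-0.02  0.01  0.37] shift [192.4 141.3  74.7]
```

View pics/top3.png

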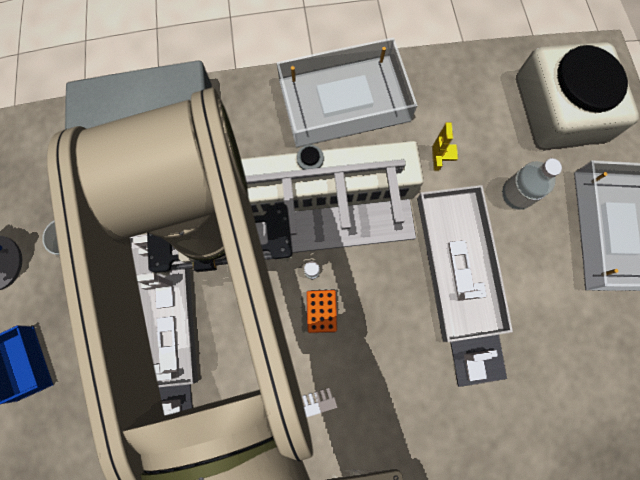

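All uprights are in their trays: the right one is lying at (463,270) and the left ones are at (160,290–345), with standing tops at z 0.123. The button is at (310,156). Moving over it.

Request:
drive_tool(
  moves=[0, 38, 28, 0, 0, 0, 0.4, 0, 38, 28, 0, 0, 0, 0, 0, 38, 28, 0, 0, 0, 0, 0, 38, 28, 0, 0, 0, 0, 0, 37, 27, 0, 0, 0, 0, 0, 0, 0, 30, 0, 0, 0, 0, 0, 0, 30, 0, 0, 0, 0, 0, 0, 0, 0, 0, 0],
)

```text
t: 25.0
tool_pos: [0.7038, -0.017, 0.3549]
orientation: [-3.14, 0.042, 0.016]
force: [-0.3, -0.1, -0.7]
opening: 0.0006
gripper_force: 0.0
```

Run:
```python
from h import *
st(); c=shot('wrist'); X=cloud(c); im=c['color']
x,y,z=X.reshape(-1,3).T
m=(z>.113)&(z<.135)&(im.reshape(-1,3).max(1)<90)&(abs(y+.02)<.05)&(x>.67)&(x<.75)
P=X.reshape(-1,3)[m]; print(m.sum(), P.mean(0) if len(P) else 0, np.percentile(P[:,2],[10,50,90]) if len(P) else 0, cv2.minEnclosingCircle((P[:,:2]*1000).astype(np.float32)) if len(P) else 0)
go(.708,-.0225,.144,-1.7)
```

```text
t 25.0 tcp [ 0.7038 -0.017   0.3549] rv [-3.14   0.042  0.016] F [-0.3 -0.1 -0.7] op 0.0006048331481277882 0.0 q [-0.1   0.44  1.21  0.    1.5   1.5 ]
3805 [ 0.71471022 -0.0223899   0.12846741] [0.12133886 0.13281263 0.13449495] ((710.0009765625, -21.206867218017578), 25.73525047302246)
grasp [ 0.7029 -0.0168  0.191 ] phi -1.5 turn [-0.05  0.39  0.2 ] shift [ 4.1  5.4 47. ]
```

Request:
drive_tool(
  moves=[0, 5, 5, 20, 0, 0, 0, 0, 0, 0, 15, 0, 0, 0, 0, 0, 0, 5, 0, 0, 0, 0, 0, 0, 3, 0, 0, 0, 0, 0, 0, 2, 0, 0, 0, 0, 0, 0, 0, 0, 0, 0],
)

```text
t: 25.65
tool_pos: [0.7095, -0.0237, 0.3178]
orientation: [-3.141, 0.043, -0.001]
force: [-1.5, 0.5, 2.3]
opening: 0.0001
gripper_force: 1.2
```

Request:
drive_tool(
  moves=[0, 0, 0, 3, 0, 0, 0, 0, 0, 0, 3, 0, 0, 0, 0, 0, 0, 2, 0, 0, 0, 0, 0, 0, 0, 0, 0, 0],
)

```text
t: 26.05
tool_pos: [0.7098, -0.0238, 0.3122]
orientation: [3.141, -0.044, 0.004]
force: [-7.5, 1.0, 16.3]
opening: 0.0005
gripper_force: 8.3
```

Request:
drive_tool(
  moves=[0, 0, 0, 1.5, 0, 0, 0, 0, 0, 0, 0, 0, 0, 0, 0, 0, 0, 0, 0, 0, 0],
)

```text
t: 26.35
tool_pos: [0.7098, -0.0238, 0.3121]
orientation: [3.141, -0.043, 0.005]
force: [-10.9, 1.5, 22.7]
opening: 0.0007
gripper_force: 11.6
```

Run:
```python
from h import *
st(); c=shot('wrist','w5.png'); X=cloud(c); im=c['color']
x,y,z=X.reshape(-1,3).T
m=(im.reshape(-1,3).max(1)<90)&(abs(y+.022)<.025)&(abs(x-.709)<.025)&(z<.15)&(z>.11)
print(m.sum(), np.percentile(z[m],[10,25,50,75,90]).round(4))
```

```text
t 26.35 tcp [ 0.7098 -0.0238  0.3121] rv [ 3.141 -0.043  0.005] F [-10.9   1.5  22.7] op 0.0007225589589358072 11.595546937314793 q [-0.11  0.48  1.24 -0.    1.42  1.49]
3681 [0.1212 0.122  0.1241 0.1343 0.1451]
```

View pics/w5.png

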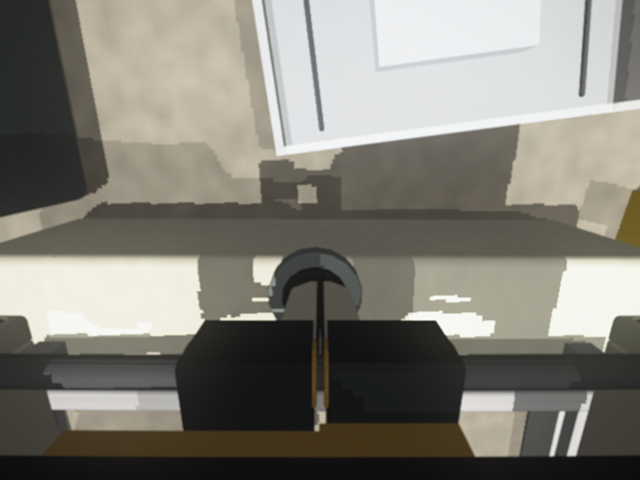

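The fingertips sit on the cap, inside the ring at (320,290). It stopped stiff at 23 N, about 8 mm down, so it is fully pressed. Retracting.

Request:
drive_tool(
  moves=[0, 0, 0, -10, 0, 0, 0, 0, 0, 0, -25, 0, 0, 0, 0, 0, 0, -40, 0, 0, 0, 0, 0, 0, -40, 0, 0, 0, 0, -30, 0, 0, 0, 0, 0, 0, -40, 0, 0, 0, 0, 0, 0, -40, 0, 0, 0, 0, 0, 0, 0, 0, 0, 0, 0, 0],
)

```text
t: 27.2
tool_pos: [0.5954, -0.0204, 0.4201]
orientation: [-3.141, 0.044, 0.009]
force: [0.0, 0.3, -0.2]
opening: 0.0009
gripper_force: 0.0
```

Run:
```python
from h import *
st(); c=shot('top','top4.png')
X=cloud(c).reshape(-1,3);x,y,z=X.T
m=(z>.115)&(z<.13)&(y>.25)&(y<.4)&(x>.3)&(x<.65); print('standing tops',m.sum(), [X[m&(abs(x-a)<.03)].mean(0).round(3) for a in(.52,.593)])
```

```text
t 27.2 tcp [ 0.5954 -0.0204  0.4201] rv [-3.141  0.044  0.009] F [ 0.   0.3 -0.2] op 0.0009043834087468819 0.0 q [-0.12  0.12  1.48 -0.    1.56  1.48]
standing tops 281 [array([0.523, 0.302, 0.123]), array([0.593, 0.303, 0.123])]
```

View pics/top4.png

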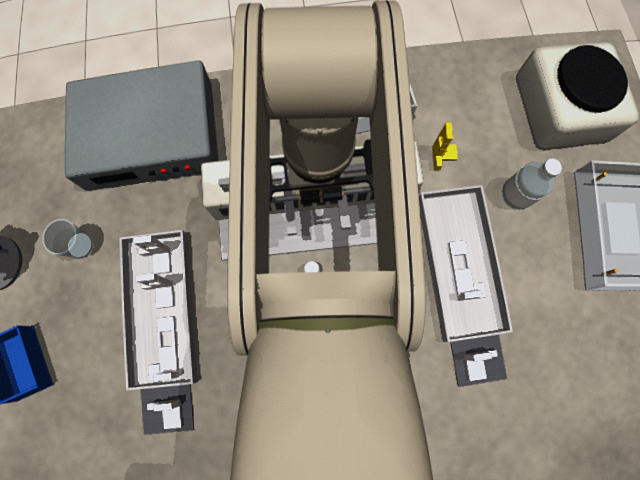

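Three left-hand uprights are in the left tray, at (150,250), (155,285) and (165,350). The right-hand one is in the right tray at (463,270), and the robot is clear. Handing in.

```bash
python3 -c "
from plant import robot
print(robot.close_job())"
```

```text
the job is handed in; nothing more can be done
None
```

All four uprights present are in their own trays (three left-hand, one right-hand), the stop button was pressed to its stop and released, and the job is handed in; the hand-in call gave no verdict.

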